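# Start the vial mixer and hold the run button

### The arm

A 6-joint arm with a two-finger parallel gripper is mounted at the origin on a cart in front of the work surface, level with it; the furniture and walls round the work are solid. World frame = base frame: x ahead of the robot, y to its left, z up, the work surface at z = 0. Lengths are in m, angles in rad, forces in N, time in s.
With the tool pointing down it reaches from about 0.275 to 0.875 m from the base axis. Payload 12.5 kg.
Tool frame: the origin (TCP) lies at the very end of the fingers, on their centre line; the grasp point (between the pads) lies 19 mm behind it; x points along the fingers, y is the direction in which the jaws open and shut, and the axes are right-handed (so a half turn about x gives the same grasp; the last joint's range is limited). The gripper opens to 85 mm and grips with 20 to 120 N. Pads are 22 mm wide; open, the fingers measure 114 mm over their backs; the gripper's body (76 mm by 85 mm) begins 54 mm behind the grasp point. The pads swing forward as they close: fully open they stand 13 mm farther back than shut.
Start: joints at [-1.349, 0.351, 1.652, -0, 1.139, -0.085], TCP at [0.166, -0.524, 0.231] pointing down, gripper open.
Joint ranges: [-2.75, 2.75], [-0.79, 2.1], [0.01, 2.65], [-1.57, 4.71], [0.07, 3.14], [-2.87, 2.87]. Speed limits (rad/s): [2.22, 2.22, 2.79, 3.14, 3.14, 3.14].

### API

Orientations are given as a 3x3 rotation matrix whose columns are the frame's x, y, z axes.
In Python, from bench import manip gives the robot as it stands. Calls block until the motion is done:
- manip.move_ptp(position, orientation): joint-space move of the TCP to a pose.
- manip.move_l(position, attitude=None, max_speed=0.15): straight line of the TCP; attitude=None keeps the orientation; max_speed is the mean speed in m/s.
- manip.move_j(angles): joint-space move.
- manip.set_gripper(opening, effort=None): opening from 0.0 (shut) to 1.0 (fully open); effort is the grip in N (None keeps the last); returns when the fingers have stopped.
- manip.dwell(seconds).
- manip.inverse_kinematics(position, orientation): joint angles nearest the present ones, or None.
- manip.grab_frame(name): name is "scene" or "top" or "wrist"; returns (picture, depth): 480x640x3 uint8, red, green, blue; 480x640 float32, m along the optical axis (not along the pixel's ray), 0 where there is no reading.
- manip.get_calibration(name): a dict with "camera_matrix" (3x3 intrinsics, pixels), "R" (3x3) and "t" (3): a world point X has camera coordinates R X + t. Camera axes: x right, y down, z forward; pixel columns grow to the right and rows downward; lengths in m; the calibration is good to about 2 mm. The wrist camera is an equidistant fisheye: a pixel r from the principal point sees the ray r / f radians off the axis. A picture is of the moment at which its call begins: read the wrist's pose just before it. get_calibration takes no time and is no camera call; for the wrist camera it gives the pose at the moment of the call.
A pose or a line that the arm cannot do raises manip.Unreachable and nothing moves.
- manip.sign_off(): hands the job in, once; it reports no verdict.
Trained networks look in the newest picture that a camera, given by its name, has taken for a name from the list of things; names that differ only in an ending like _2 or _b are one class to them, and where a whole thing is asked for, a point or a joint stands for the part that bears it (a point fixed in the world has none). Each returns a list of dicts, best first, with "confidence" (0 to 1); they miss things now and then, are a little off and sometimes report something else, mostly with a low value. They report only what shows in the picture. A call takes as long as a camera call.
- manip.look_for(camera, name): "at" ([x, y, z] in m, in world coordinates, good to about 4 mm: the middle of the surface that is visible of it).
Readings, each from a call of its own:
- manip.current_time(): time.
- manip.current_qpos(): joint angles.
- manip.current_joint_vel(): joint speeds.
- manip.current_joint_torque(): joint torques, N m.
- manip.current_ee_pos(): TCP position.
- manip.current_tcp_rot(): TCP orientation.
- manip.current_force(): force on the tool from outside, world axes, zero at the start.
- manip.current_ft_torque(): the same for the moment, N m.
- manip.current_grip_width(): opening from 0.0 (shut) to 1.0 (fully open).
Only numpy, scipy, OpenCV 4.12 (cv2) and the standard library are available. Lean on these libraries where they do the work, as an engineer would, in place of code of your own. Each camera call takes 0.05 s, during which the arm holds its last target. There are 200 camera calls.

### The job

Start the vial mixer: push its black mains rocker over to on (the far half, with the white bar, all the way down), then push the square yellow key fully in so that it stays in, then press the round green button on the mixer fully down, and finish while still holding it down. Use only the fingertips and keep to this order; do not press the blue key or the red button, pick nothing up, and leave the vials and everything else on the bench where they are.

Things in the scene. Friction and masses are not known exactly. Their poses are not given: they have to be found in the camera images.
- mixer: fixed white and grey bench mixer, 170 (x) by 366 mm (y). Origin on the bench, mid-depth; own x points away from the robot, y left. Left of it a low platform with the blue vial block (top 90 above the bench). Right (y -188 to 8) the level control panel, 50 above the bench: keys and buttons in a 2x2 group 56 apart, in varying places, a display behind, the rocker at far right (x -18, y -158).
- rocker (a joint): mains rocker switch, a black paddle 60 mm long (along the mixer's x) by 28 wide, pivoted at its middle about the mixer's y, in a black frame. Value 0 rad: off, the far half stands up; 0.4 rad: fully on, the far half is down on its stop. Stays where it is left; about 2 N near the end of the paddle moves it.
- rocker_on_half (a point): point on the top face of the rocker's far (on) half, on the white bar, 20 mm beyond the pivot, moving with it; 69 mm above the bench when off, about 8 mm lower when fully on. Push here, straight down.
- yellow_key (a joint): depth of the square yellow programme key (27x27 mm, in a black 36x36 bezel 5 mm high): 0 m up, 0.006 m fully down. Latching: needs about 3 N and stays in where it is left.
- yellow_key_top (a point): centre of the yellow key's top face, moving with it; 64 mm above the bench (14 mm above the panel) when up.
- blue_key (a joint): depth of the square blue programme key, same make as the yellow one: 0 m up, 0.006 m fully down, stays in. Not to be pressed.
- blue_key_top (a point): centre of the blue key's top face, 64 mm above the bench when up.
- green_button_base: steel collar (36 mm diameter, 5 mm high, fixed on the panel) together with the round green run button in it; origin at its centre at panel height, 50 mm above the bench.
- green_button (a joint): depth of the round green run button (28 mm diameter): 0 m up, 0.006 m fully down. Spring return: 1.5 N starts it, about 5 N holds it fully down, it comes up when let go.
- green_button_top (a point): centre of the green button's top face, moving with it; 64 mm above the bench when up.
- red_button (a joint): depth of the round red stop button, same make as the green one: 0 m up, 0.006 m fully down. Not to be pressed.
- red_button_top (a point): centre of the red button's top face, 64 mm above the bench when up.
- vial_block: blue translucent block holding twelve capped vials, 137x137x60, loose on the mixer's platform; origin under its centre, z up. A bystander.
- vial_1: white capped vial, 25 mm diameter, 56 high, standing loose on the bench to the right of the mixer; origin under its centre. A bystander.
- vial_2: white capped vial, 25 mm diameter, 56 high, standing loose on the bench just in front of the mixer; origin under its centre. A bystander.
- marker: blue and white marker pen, 17x135x16, lying loose on the bench at the right; origin under its centre. A bystander.
- bench_timer: white bench timer, 72x66x21, loose on the bench at the right; its own little coloured buttons are fixed and no part of the job; origin under its centre. A bystander.
- beaker: grey plastic beaker, 69 mm diameter, 83 high, loose on the bench at the right; origin under its centre. A bystander.

How it is judged:
On the way, in this order (a step that is already met when the one before it is completed fails the run):
1. the mains rocker is tipped fully on (value of joint rocker above 0.32 rad), for 0.2 s.
2. the yellow key is pushed fully in (value of joint yellow_key above 0.0045 m and value of joint rocker above 0.32 rad), for 0.2 s.
3. the green button is pressed fully down by the fingers (value of joint green_button above 0.0045 m and contact force between the fingers and green_button_base above 1 N), for 0.3 s.
At the end, for the whole second after the job is handed in: The fingers hold the green button down (4.5 of 6 mm or more, over 1 N); rocker on (over 0.32 of 0.4 rad), yellow key in (4.5 of 6 mm or more), blue key and red button up (under 2 mm); vial block, vials, marker, timer and beaker within 15 mm of where they began (all of step 2 and all of step 3 and value of joint each of blue_key, red_button below 0.002 m and distance of each of vial_block, vial_1, vial_2, marker, bench_timer, beaker from where it was at the start of the episode below 0.015 m); the arm keeps its last pose, push and grip.
It fails at once if the blue key or the red button is pressed (2 mm or more) (value of joint any of blue_key, red_button above 0.002 m).
It fails at once if the yellow key is pressed before the rocker is on (value of joint yellow_key above 0.003 m and value of joint rocker below 0.3 rad).
It fails at once if the green button is pressed before the yellow key is in (value of joint green_button above 0.003 m and value of joint yellow_key below 0.004 m).
It fails at once if a bystander is lifted, carried or pushed away (15 mm or more) (distance of any of vial_block, vial_1, vial_2, marker, bench_timer, beaker from where it was at the start of the episode above 0.015 m).
It also fails if it takes over 38 s, if anything falls off the work surface, if the arm or the gripper's body presses on something with over 40 N, if the wrist force passes 120 N, or if a joint passes its speed limit or range.

## Working session

There is one attempt and no reset: what is moved stays moved. The work goes in short steps, each a Python script; the robot and the scene stay as the last script left them, time stands still between calls to the robot, and variables do not carry over. Pictures are saved under pics/ and viewed, about 8 in all and at most 12, crops included, and the job is handed in when it is done.

```bash
mkdir -p pics; python3 - <<'E'
from bench import manip as m
import cv2,numpy as np
for c in ("top","scene"):
    p,d=m.grab_frame(c); cv2.imwrite(f"pics/{c}0.png",p[:,:,::-1]); np.save(f"pics/{c}0d.npy",d)
    for n in ("mixer","rocker_on_half","yellow_key_top","blue_key_top","green_button_top","red_button_top","vial_1","vial_block","beaker"):
        print(c,n,[(np.round(r["at"],3).tolist(),round(r["confidence"],2)) for r in m.look_for(c,n)[:3]])
print(m.current_time(), m.current_tcp_rot().round(2).tolist() if hasattr(m.current_tcp_rot(),'round') else m.current_tcp_rot())
E
```

```text
top mixer [([0.503, -0.082, 0.054], 0.78), ([0.484, -0.52, 0.018], 0.32), ([0.524, -0.121, 0.064], 0.22)]
top rocker_on_half [([0.489, -0.176, 0.069], 0.74)]
top yellow_key_top [([0.473, -0.063, 0.067], 0.73)]
top blue_key_top [([0.473, -0.124, 0.068], 0.67)]
top green_button_top [([0.528, -0.122, 0.064], 0.47)]
top red_button_top [([0.523, -0.067, 0.062], 0.69)]
top vial_1 [([0.398, -0.054, 0.061], 0.75), ([0.472, -0.248, 0.057], 0.74)]
top vial_block [([0.514, 0.07, 0.091], 0.58), ([0.503, -0.081, 0.054], 0.57), ([0.468, -0.249, 0.058], 0.46)]
top beaker [([0.614, -0.5, 0.045], 0.89)]
scene mixer [([0.453, -0.119, 0.04], 0.92)]
scene rocker_on_half [([0.488, -0.182, 0.061], 0.81)]
scene yellow_key_top []
scene blue_key_top []
scene green_button_top [([0.52, -0.119, 0.065], 0.41)]
scene red_button_top [([0.522, -0.072, 0.062], 0.4)]
scene vial_1 [([0.462, -0.256, 0.037], 0.75), ([0.394, -0.062, 0.034], 0.74)]
scene vial_block [([0.494, 0.049, 0.084], 0.95)]
scene beaker [([0.581, -0.497, 0.053], 0.9)]
1.0 [[0.0, 0.3, -0.95], [-0.0, -0.95, -0.3], [-1.0, 0.0, -0.0]]
```

View top.

```bash
python3 - <<'E'
from bench import manip as m
import cv2,numpy as np
c=m.get_calibration("top");K,R,t=[np.array(c[k]) for k in("camera_matrix","R","t")]
p=cv2.imread("pics/top0.png")
P={"rock":(.489,-.178,.069),"y":(.473,-.063,.064),"b":(.473,-.124,.064),"g":(.526,-.121,.064),"r":(.523,-.068,.064)}
uv={}
for k,X in P.items():
    q=K@(R@np.array(X)+t);uv[k]=q[:2]/q[2];print(k,uv[k].round(1))
C=np.mean(list(uv.values()),0).astype(int)
x0,y0=C[0]-100,C[1]-75
o=cv2.resize(p[y0:y0+150,x0:x0+200],None,fx=4,fy=4,interpolation=cv2.INTER_CUBIC)
for k in uv: cv2.drawMarker(o,tuple(((uv[k]-[x0,y0])*4).astype(int).tolist()),(255,0,255),0,10,1)
print(x0,y0);cv2.imwrite("pics/crop0.png",o)
E
```

```text
rock [305.3 242.1]
y [248.1 250.2]
b [278.4 250.3]
g [277.5 224.7]
r [251.4 226. ]
172 163
```

View pics/crop0.png

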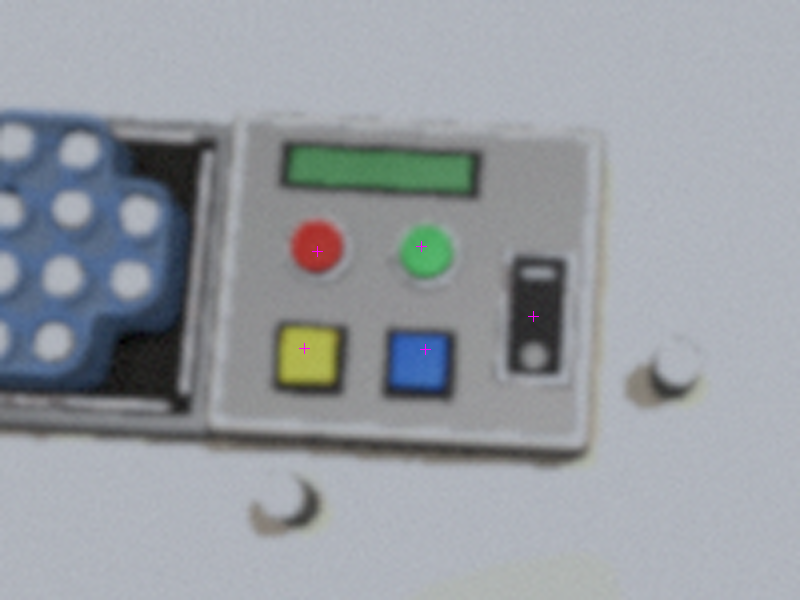

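View pics/scene0.png

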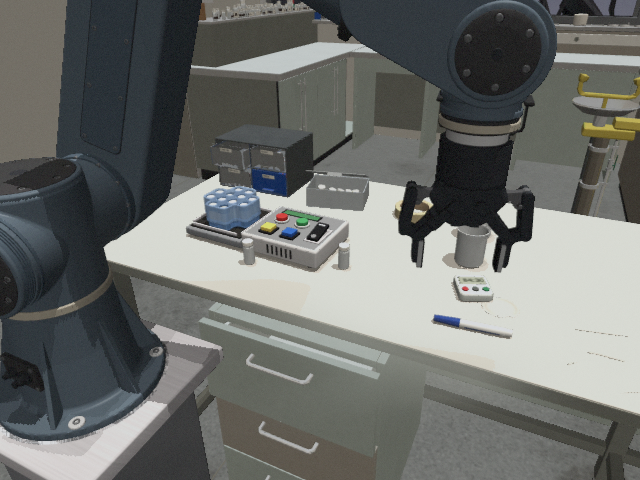

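The crop shows, in crop pixels: yellow (308,356), blue (420,361), green (426,251), red (318,246), and the rocker bar (538,271). The scene view shows the panel unobstructed, with the vials lower than the working height. I'll back-project my own pixel readings, then hover over the rocker for a wrist view.

```bash
python3 - <<'E'
from bench import manip as m
import cv2,numpy as np,json
c=m.get_calibration("top");K,R,t=[np.array(c[k]) for k in("camera_matrix","R","t")]
px={"rock":(538,271,.069),"piv":(537,316,.065),"y":(308,356,.064),"b":(420,361,.064),"g":(426,251,.064),"r":(318,246,.064)}
P={}
for k,(u,v,z) in px.items():
    d=R.T@np.linalg.inv(K)@np.array([172+u/4-.375,163+v/4-.375,1]);o=-R.T@t
    P[k]=o+d*(z-o[2])/d[2];print(k,P[k].round(4))
for a,b in("yb","rg","yr","bg"): print(a,b,np.linalg.norm(P[a]-P[b]).round(4))
v=P["y"]-P["b"]+P["r"]-P["g"];w=P["r"]-P["y"]+P["g"]-P["b"]
yaw=np.mean([np.arctan2(-v[0],v[1]),np.arctan2(w[1],w[0])]);print("yaw",yaw)
json.dump({"yaw":yaw,**{k:x.tolist() for k,x in P.items()}},open("P.json","w"))
cy,sy=np.cos(yaw),np.sin(yaw)
Rt=np.array([[0,sy,-cy],[0,-cy,-sy],[-1,0,0]]) # x down, y -> -mixer y
m.set_gripper(0.0,60)
m.move_ptp(P["rock"]+[0,0,.10],Rt)
print(m.current_ee_pos(),m.current_time(),m.current_force())
c=m.get_calibration("wrist");p,d=m.grab_frame("wrist");cv2.imwrite("pics/w1.png",p[:,:,::-1])
for n in ("rocker_on_half","yellow_key_top","blue_key_top","green_button_top","red_button_top"):
    print(n,[(np.round(r["at"],4).tolist(),round(r["confidence"],2)) for r in m.look_for("wrist",n)[:2]])
E
```

```text
rock [ 0.5132 -0.1795  0.069 ]
piv [ 0.4908 -0.1791  0.065 ]
y [ 0.47   -0.0642  0.064 ]
b [ 0.4677 -0.1205  0.064 ]
g [ 0.5245 -0.1224  0.064 ]
r [ 0.5269 -0.0674  0.064 ]
y b 0.0564
r g 0.055
y r 0.057
b g 0.0569
yaw -0.04297454943288996
[ 0.5130272  -0.18021013  0.16913174] 3.5583 [ 0.54755682 -0.38073604  0.90295252]
rocker_on_half [([0.5049, -0.186, 0.0671], 0.87)]
yellow_key_top [([0.476, -0.064, 0.0645], 0.75)]
blue_key_top [([0.468, -0.1212, 0.0659], 0.64)]
green_button_top [([0.5283, -0.1229, 0.058], 0.91)]
red_button_top [([0.5316, -0.069, 0.0616], 0.86)]
```

View pics/w1.png

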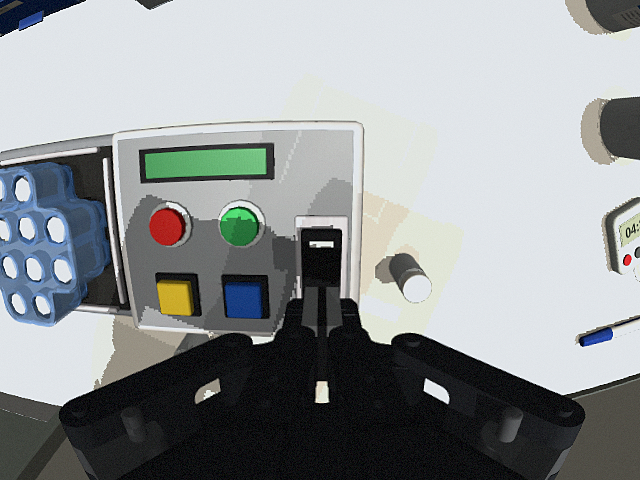

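The wrist view agrees: rocker bar (321,244), green (239,226), red (168,226), yellow (177,296), blue (244,297). It's within a few mm of my readings, and the spacings match the 56 mm grid. Now I'll press the rocker, stopping on force.

```bash
cat > h.py <<'E'
from bench import manip as m
import numpy as np,json,cv2
P=json.load(open("P.json"))
def press(k,zs,zmin,fmax,step=.001,dx=0):
    x,y=P[k][0]+dx,P[k][1]
    m.move_l([x,y,zs]); f0=np.array(m.current_force())[2]
    z=zs
    while z>zmin:
        z-=step; m.move_l([x,y,z],max_speed=.03)
        f=np.array(m.current_force())[2]-f0
        print(round(z,4),round(m.current_ee_pos()[2],4),round(f,1))
        if f>fmax: break
E
python3 - <<'E'
from h import *
press("rock",.074,.056,15,dx=-.001)
print(m.current_force(),m.current_time())
E
```

```text
0.073 0.0736 -0.5
0.072 0.072 0.1
0.071 0.0709 0.7
0.07 0.07 0.6
0.069 0.069 1.7
0.068 0.068 1.7
0.067 0.0669 1.4
0.066 0.0659 0.2
0.065 0.065 2.1
0.064 0.0642 4.9
0.063 0.0635 5.2
0.062 0.0627 5.8
0.061 0.0624 14.7
0.06 0.0622 25.3
[ 0.45480738  3.84856566 25.01722462] 8.1417
```

```bash
python3 - <<'E'
from h import *
e=m.current_ee_pos()
m.move_l([e[0],e[1],.11]); 
m.move_l([P["y"][0],P["y"][1],.11])
print(m.current_time(),m.current_ee_pos())
p,d=m.grab_frame("wrist");cv2.imwrite("pics/w2.png",p[:,:,::-1])
for n in ("rocker_on_half","yellow_key_top"):
    print(n,[(np.round(r["at"],4).tolist(),round(r["confidence"],2)) for r in m.look_for("wrist",n)[:2]])
E
```

```text
9.6 [ 0.47033137 -0.06466138  0.10999026]
rocker_on_half [([0.4973, -0.1787, 0.065], 0.91)]
yellow_key_top [([0.4769, -0.0608, 0.0642], 0.68), ([0.4786, -0.2458, 0.0387], 0.67)]
```

View pics/w2.png

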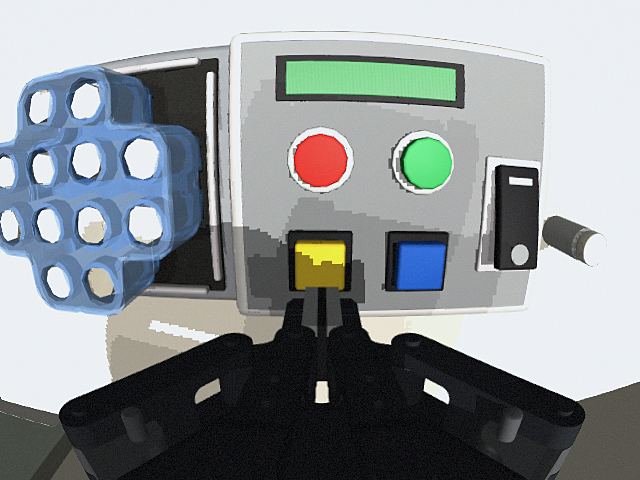

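The wrist view shows the fingers in line with yellow (320,266) and the rocker's near half (519,254) now closer to the camera. I'll check the rocker's slope from depth before going on.

```bash
cat >> h.py <<'E'
def wpt(pts):
    c=m.get_calibration("wrist");K,R,t=[np.array(c[k]) for k in("camera_matrix","R","t")]
    p,d=m.grab_frame("wrist")
    out=[]
    for u,v in pts:
        a=np.array([(u-K[0,2])/K[0,0],(v-K[1,2])/K[1,1]]);th=np.hypot(*a)
        z=np.median(d[v-1:v+2,u-1:u+2]);q=np.r_[a/th*np.tan(th)*z,z]
        out.append(R.T@(q-t))
    return p,d,np.array(out)
E
python3 - <<'E'
from h import *
p,d,X=wpt([(520,182),(520,200),(518,220),(518,235),(519,254),(410,160+5),(320,160),(320,260),(418,265),(370,200)])
print(X.round(4)); print("slope",np.polyfit(X[:5,0],X[:5,2],1))
E
```

```text
[[ 0.5172 -0.18    0.0617]
 [ 0.5071 -0.1794  0.0637]
 [ 0.4959 -0.1779  0.0654]
 [ 0.4875 -0.1777  0.0672]
 [ 0.4771 -0.178   0.07  ]
 [ 0.5265 -0.1129  0.0646]
 [ 0.5302 -0.0669  0.064 ]
 [ 0.4776 -0.0646  0.0644]
 [ 0.4721 -0.1181  0.0641]
 [ 0.5067 -0.0934  0.0509]]
slope [-0.20058187  0.1652619 ]
```

The slope is −0.20 rad, so the rocker is fully on its stop. Next is yellow.

```bash
python3 - <<'E'
from h import *
press("y",.067,.054,15,dx=.0015)
e=m.current_ee_pos(); print(m.current_time()); m.dwell(.25)
m.move_l([e[0],e[1],.10]); m.move_l([P["g"][0]+.0015,P["g"][1],.10])
p,d=m.grab_frame("wrist");cv2.imwrite("pics/w3.png",p[:,:,::-1]);print(m.current_time())
E
```

```text
0.066 0.0667 0.0
0.065 0.0651 -0.5
0.064 0.0639 0.4
0.063 0.063 1.4
0.062 0.0619 1.5
0.061 0.0609 1.4
0.06 0.0599 1.8
0.059 0.0589 0.1
0.058 0.058 3.5
0.057 0.0577 15.9
12.7333
14.15
```

View pics/w3.png

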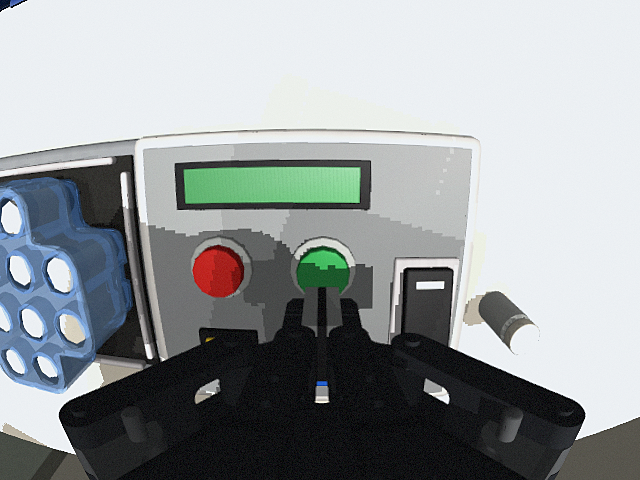

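Yellow bottomed at z = 0.0577 (6.3 mm of travel with a hard stop). The fingers line up with green (323,270), and a corner of yellow shows at (210,341). I'll check that it latched, then press green.

```bash
python3 - <<'E'
from h import *
p,d,X=wpt([(210,342),(323,262),(217,270),(430,285)])
print(X.round(4))
press("g",.067,.050,14,dx=.0015)
m.dwell(.5); print(m.current_time(),m.current_ee_pos(),m.current_force())
for c in("scene","wrist"):
    p,d=m.grab_frame(c)
    cv2.imwrite(f"pics/{c}4.png",p[:,:,::-1] if c=="wrist" else cv2.resize(p[170:290,160:370,::-1],None,fx=3.5,fy=3.5,interpolation=cv2.INTER_CUBIC))
E
```

```text
[[ 0.5401 -0.09    0.1511]
 [ 0.5346 -0.1231  0.064 ]
 [ 0.5325 -0.0677  0.0644]
 [ 0.518  -0.1801  0.0616]]
0.066 0.0667 -0.3
0.065 0.0651 -0.9
0.064 0.0641 0.6
0.063 0.0631 2.1
0.062 0.062 2.0
0.061 0.061 4.4
0.06 0.06 2.8
0.059 0.059 4.9
0.058 0.0581 5.5
0.057 0.0579 15.9
17.5667 [ 0.52618863 -0.12242502  0.05786542] [-3.10984899  0.66208322 16.3818098 ]
```

View pics/scene4.png

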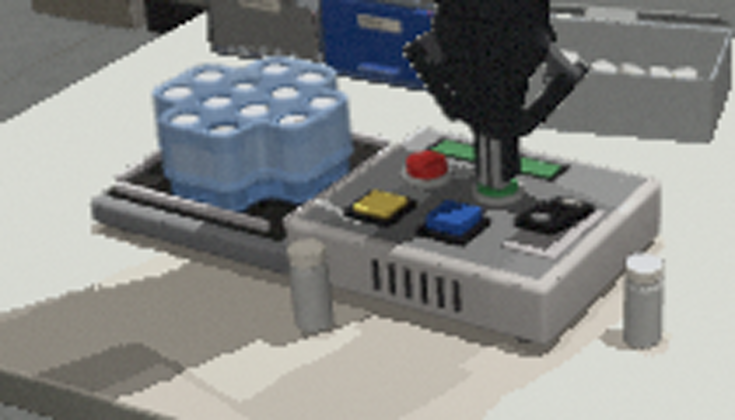

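The scene crop shows yellow (380,206) visibly lower than blue (453,217), green held down under the fingertips (497,188), red (427,165) up, and the vials and block in place. Handing in.

```bash
python3 -c "
from bench import manip as m
print(m.current_force(),m.current_time());m.sign_off()"
```

```text
[-2.75885106  1.14710774 16.58803275] 17.6667
the job is handed in; nothing more can be done
```

I switched the rocker on, pushed the yellow key in, and pressed the green button. I handed the job in at 17.7 s, still holding green down; sign-off gives no verdict.

- **Rocker:** it met a hard stop. The depth image afterwards showed the paddle sloping at −0.20 rad, which is the fully-on position.
- **Yellow key:** it bottomed at z = 57.7 mm, about 6 mm of travel, with a hard stop at 16 N. My depth check that it stayed in failed, because the chosen pixel landed on the gripper. In the last scene picture yellow sits clearly lower than blue.
- **Green button:** it was at z = 57.9 mm with about 16.5 N on it at hand-in, so it was fully down.
- **Blue key and red button:** both look up and untouched in the last picture.
- **Bystanders:** the vial block and both vials look unmoved in the last picture. The marker, timer and beaker were outside that crop, but the arm never went near them after leaving its start pose.

The networks' positions were up to about 8 mm off mine, with the rocker bar the worst. I used my own readings, which matched the 56 mm spacing to within about 1 mm.

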